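# Sort the ceramic test plates into the slot block by thickness

### The arm

A 7-joint arm with a two-finger parallel gripper is mounted at the origin on the work surface. World frame = base frame: x ahead of the robot, y to its left, z up, the work surface at z = 0. Lengths are in m, angles in rad, forces in N, time in s.
With the tool pointing down it reaches from about 0.425 to 0.875 m from the base axis. Payload 9.9 kg.
Tool frame: the origin (TCP) lies at the very end of the fingers, on their centre line; the grasp point (between the pads) lies 19 mm behind it; z points along the fingers, y is the line along which they close (so a half turn about z gives the same grasp; the last joint's range is limited). The gripper opens to 85 mm and grips with 20 to 120 N. Pads are 22 mm wide; open, the fingers measure 114 mm over their backs; the gripper's body (76 mm by 85 mm) begins 54 mm behind the grasp point. The pads swing forward as they close: fully open they stand 13 mm farther back than shut.
Start: joints at [1.236, 0.576, 0.025, 1.437, -0.015, 1.129, -0.057], TCP at [0.168, -0.654, 0.231] pointing down, gripper open.
Joint ranges: [-2.76, 2.76], [-0.34, 2.15], [-1.52, 1.57], [0.19, 2.46], [-1.09, 4.23], [0.17, 1.99], [-2.82, 2.82]. Speed limits (rad/s): [2.22, 2.22, 3.01, 3.01, 3.14, 3.14, 3.14].

### API

Orientations are given as a unit quaternion [w, x, y, z].
In Python, from station import * gives the robot as it stands. The module is installed in compiled form; this text tells all that it offers.
- The arm moves only by the tool jog_arm, never from a script. Its argument "plan" is a list of rows, each an object of numbers: "fingers": the opening, from -1 (shut) to 1 (fully open); "tx", "ty", "tz": the shift along the world's x, y, z normalised to -1 to 1, where 1 is 0.25 m; "yaw": the turn about the world's z normalised to -1 to 1, where 1 is 60 degrees. In form: [{"fingers": .., "tx": .., "ty": .., "tz": .., "yaw": ..}, ...]. A call has 1 to 10 rows; each row is the pose to reach, as a shift and turn from the pose commanded when the call began; what a row does not reach only later rows make up. A row lasts 1/10 s, in which the tool goes at most 50 mm and 8.59 degrees, less where a joint would pass 70% of its speed; a pose out of reach is approached as far as the arm can. A call with a number of a shift or a turn outside -1 to 1 is refused whole. A call with a gripper value outside its range is refused whole. The fingers move at their own pace and stop on an object; the grip force is fixed at half the most. Time passes only in rows, so rows that repeat a pose let the fingers close. It gives the time, the measured TCP pose, the force and the opening at its end, in the units of the state.
- sense(): the state, without advancing time (a new reading comes with each control period).
- get_image(name): name is "scene" or "top"; returns the picture (400x640x3 uint8, red, green, blue); there is no depth.
- camera_info(name): a dict with "mtx" (3x3 intrinsics, pixels), "camera_from_world" (4x4, takes a point from world to camera coordinates). Camera axes: x right, y down, z forward; pixel columns grow to the right and rows downward; lengths in m; the calibration is good to about 2 mm. A picture is of the moment at which its call begins. camera_info takes no time and is no camera call.
- finish_job(): hands the job in, once; it reports no verdict.
Trained networks look in the newest picture that a camera, given by its name, has taken for a name from the list of things; names that differ only in an ending like _2 or _b are one class to them, and where a whole thing is asked for, a point or a joint stands for the part that bears it (a point fixed in the world has none). Each returns a list of dicts, best first, with "score" (0 to 1); they miss things now and then, are a little off and sometimes report something else, mostly with a low value. They report only what shows in the picture. A call takes as long as a camera call. They do not tell look-alikes from the thing itself.
- search_frame(target, camera): "extent" ([centre column, centre row, width, height] in pixels, round what is visible of it).
- tip_of(target, camera): "at" ([row, column] in pixels: a listed point, or the origin of a listed thing).
The state is a dict: "time": time; "joints": joint angles; "joint_velocities": joint speeds; "joint_efforts": joint torques, N m; "tcp_pos": TCP position; "eef_rot": TCP orientation; "ft_force": force on the tool from outside, world axes, zero at the start; "wrist_torque": the same for the moment, N m; "width": finger opening in m.
Only numpy, scipy, OpenCV 4.12 (cv2) and the standard library are available. Lean on these libraries where they do the work, as an engineer would, in place of code of your own. Each camera call takes 0.05 s, during which the arm holds its last target. There are 200 camera calls.

### The job

The three ceramic test plates leaning in the sloping stand differ only in thickness. Put each one upright into the slot of the aluminium block that fits it, the narrowest slot it will go into, about centred along the slot, and press it down past the slot's spring ball until it stands fully home on the slot's floor. Do not disturb the mouse, the jar or the beaker.

Things in the scene. Friction and masses are not known exactly. Their poses are not given: they have to be found in the camera images.
- plate_a_centre (a point): white ceramic test plate, 50 mm wide, 60 mm high, 65 to 190 g. The three differ only in thickness (one 7, one 10, one 13 mm); which this is must be found by feel. This point is its centre: x along its width, y across its thickness (towards the rear face, which leans on the stand's back rest), z up its height. The top 28 mm of its rear face stands free of the back rest
- plate_b_centre (a point): white ceramic test plate, 50 mm wide, 60 mm high, 65 to 190 g. The three differ only in thickness (one 7, one 10, one 13 mm); which this is must be found by feel. This point is its centre: x along its width, y across its thickness (towards the rear face, which leans on the stand's back rest), z up its height. The top 28 mm of its rear face stands free of the back rest
- plate_c_centre (a point): white ceramic test plate, 50 mm wide, 60 mm high, 65 to 190 g. The three differ only in thickness (one 7, one 10, one 13 mm); which this is must be found by feel. This point is its centre: x along its width, y across its thickness (towards the rear face, which leans on the stand's back rest), z up its height. The top 28 mm of its rear face stands free of the back rest
- stand: fixed dark steel stand, 66 mm (x) by 190 mm (y), origin under its centre. Three pockets 65 mm apart along y each hold a plate, leaning 0.44 rad (25 degrees) from upright, its top towards the stand's +y, on a sloping ledge with a 32 mm back rest behind (+y) and a 9 mm lip in front; draw a plate out along its own slope
- slot_block: fixed aluminium block, 60 mm (x) by 220 mm (y), 38 mm high, origin under its centre. Five slots cross it, 40 mm apart along y, widest at +y, narrowest at -y, 28 mm deep, open above and at both ends, mouths chamfered 2 mm. A plate standing upright on a slot's floor has its top 32 mm and its centre 2 mm above the block's top face
- slot_1 (a point): slot 1 of 5, 17.6 mm wide; middle of its mouth, level with the block's top: x along the slot, y across it, z up. At mid-length, 13 mm above the floor, a spring ball stands 2.5 mm out of one wall: a plate that fits (1.6 mm play) stops on it under its own weight and passes it when pressed down with 3 to 20 N; a plate 3 mm thinner drops past it and stands loose
- slot_2 (a point): slot 2 of 5, 14.6 mm wide; middle of its mouth, level with the block's top: x along the slot, y across it, z up. At mid-length, 13 mm above the floor, a spring ball stands 2.5 mm out of one wall: a plate that fits (1.6 mm play) stops on it under its own weight and passes it when pressed down with 3 to 20 N; a plate 3 mm thinner drops past it and stands loose
- slot_3 (a point): slot 3 of 5, 11.6 mm wide; middle of its mouth, level with the block's top: x along the slot, y across it, z up. At mid-length, 13 mm above the floor, a spring ball stands 2.5 mm out of one wall: a plate that fits (1.6 mm play) stops on it under its own weight and passes it when pressed down with 3 to 20 N; a plate 3 mm thinner drops past it and stands loose
- slot_4 (a point): slot 4 of 5, 8.6 mm wide; middle of its mouth, level with the block's top: x along the slot, y across it, z up. At mid-length, 13 mm above the floor, a spring ball stands 2.5 mm out of one wall: a plate that fits (1.6 mm play) stops on it under its own weight and passes it when pressed down with 3 to 20 N; a plate 3 mm thinner drops past it and stands loose
- slot_5 (a point): slot 5 of 5, 5.6 mm wide; middle of its mouth, level with the block's top: x along the slot, y across it, z up. Too narrow for any of the plates; it has no ball
- mouse: white computer mouse, 104 mm by 58 mm, 34 mm high, loose; leave alone
- jar: small amber glass jar with white cap, 52 mm across, 65 mm high, loose; leave alone
- beaker: small glass beaker, 68 mm across, 75 mm high, loose; leave alone
Mind the look-alikes: they are no part of the job. Leave any yellow look-alike of the part that bears plate_c_centre alone.

How it is judged:
By the outcome, as a careful person would: the job done as asked, in the order asked, and still so for the second after the job is handed in, with the robot touching nothing.
It also fails if it takes over 72 s, if anything falls off the work surface, if the arm or the gripper's body presses on something with over 40 N, if the wrist force passes 120 N, or if a joint passes its speed limit or range.

## Working session

There is one attempt and no reset: what is moved stays moved. The work goes in short steps, Python scripts to look and compute and a tool call to move; the robot and the scene stay as the last step left them, time stands still between calls to the robot, and variables do not carry over. Pictures are saved under pics/ and viewed, on a budget of 10 in all, crops included, one or two more only if the job needs it, and the job is handed in when it is done.

Besides the shell and the picture viewer there is one more tool, called after ">>>" in YAML: its name, and indented under it one key for each argument. jog_arm: Moves the arm, as the interface text tells. Its arguments: {"type":"object","properties":{"plan":{"type":"array"}},"required":["plan"]}

```bash
mkdir -p pics
cat > h.py <<'E'
from station import *
import numpy as np, cv2
def snap(n,f):
    im=get_image(n); cv2.imwrite('pics/'+f,im[:,:,::-1]); return im
def proj(n,P):
    c=camera_info(n); T=np.array(c["camera_from_world"]);K=np.array(c["mtx"])
    p=K@(T[:3,:3]@np.asarray(P,float).reshape(-1,3).T+T[:3,3:4]); return (p[:2]/p[2]).T
def atz(n,col,row,z):
    c=camera_info(n); T=np.array(c["camera_from_world"]);K=np.array(c["mtx"])
    d=T[:3,:3].T@np.linalg.solve(K,[col,row,1.]); o=-T[:3,:3].T@T[:3,3]
    return o+d*(z-o[2])/d[2]
E
python3 - <<'E'
from h import *
np.set_printoptions(precision=4,suppress=True)
a=snap("top","t1.png");b=snap("scene","s1.png")
cv2.imwrite('pics/both.png',cv2.resize(np.vstack([a,b]),(640,800))[:,:,::-1])
for cam in("top","scene"):
    T=np.array(camera_info(cam)["camera_from_world"]);print(cam,-T[:3,:3].T@T[:3,3],T[:3,:3],np.array(camera_info(cam)["mtx"])[0])
    for t in("plate_a_centre","slot_1","slot_5","slot_block","stand"):
        print(t,[(np.round(r["at"]),round(r["score"],2)) for r in tip_of(t,cam)][:6])
print(sense())
E
```

```text
top [ 0.4161 -0.0472  1.0219] [[-0.0273 -0.9996  0.0065]
 [-0.9908  0.0262 -0.1326]
 [ 0.1324 -0.0101 -0.9911]] [385.8297   0.     319.1976]
plate_a_centre [(array([233., 356.]), 0.8)]
slot_1 [(array([200., 235.]), 0.77), (array([200., 185.]), 0.73), (array([201., 250.]), 0.7), (array([198., 218.]), 0.68), (array([199., 203.]), 0.57)]
slot_5 [(array([200., 235.]), 0.77), (array([200., 185.]), 0.73), (array([201., 250.]), 0.7), (array([198., 218.]), 0.68), (array([199., 203.]), 0.57)]
slot_block [(array([204., 219.]), 0.79), (array([230., 359.]), 0.2)]
stand [(array([225., 381.]), 0.78)]
scene [ 0.9619 -0.4931  0.8132] [[ 0.7585  0.6516  0.0002]
 [ 0.5071 -0.5901 -0.6283]
 [-0.4093  0.4767 -0.778 ]] [408.1063   0.     319.3058]
plate_a_centre [(array([211., 253.]), 0.56)]
slot_1 [(array([155., 364.]), 0.96), (array([134., 389.]), 0.88), (array([163., 350.]), 0.84), (array([138., 378.]), 0.73), (array([148., 372.]), 0.61), (array([212., 252.]), 0.32)]
slot_5 [(array([155., 364.]), 0.96), (array([134., 389.]), 0.88), (array([163., 350.]), 0.84), (array([138., 378.]), 0.73), (array([148., 372.]), 0.61), (array([212., 252.]), 0.32)]
slot_block [(array([160., 372.]), 0.89)]
stand [(array([238., 236.]), 0.9)]
{'time': 0.6, 'joints': array([ 1.2362,  0.5756,  0.0249,  1.4371, -0.015 ,  1.129 , -0.0565]), 'joint_velocities': array([-0.0011, -0.0005, -0.0002,  0.0006,  0.0001,  0.0016, -0.001 ]), 'joint_efforts': array([ -0.0014, -76.5099,   2.2471, -28.6187,   0.0152,   0.0031,
        -0.    ]), 'tcp_pos': array([ 0.1675, -0.6539,  0.2313]), 'eef_rot': array([0.    , 0.9921, 0.1251, 0.    ]), 'ft_force': array([ 0.6382, -1.2168,  0.0732]), 'wrist_torque': array([0.0456, 0.0477, 0.0174]), 'width': 0.08542506017869178}
```

View pics/t1.png

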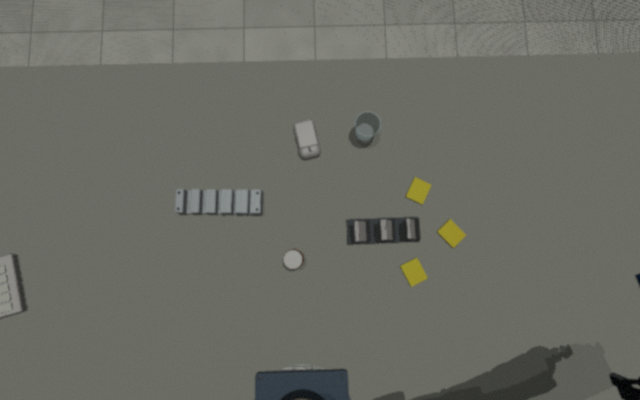

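View pics/s1.png

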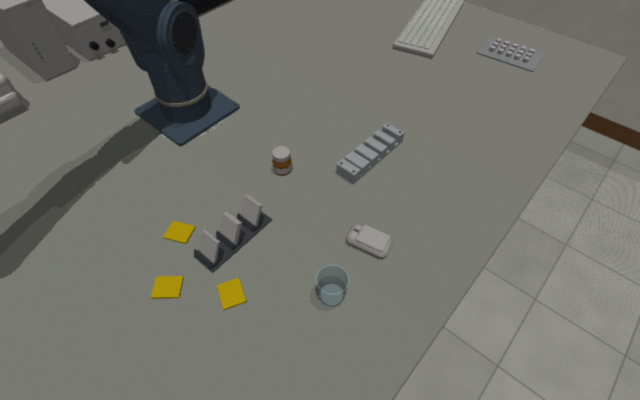

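Run:
```python
from h import *
np.set_printoptions(precision=4,suppress=True)
a=cv2.imread('pics/t1.png');b=cv2.imread('pics/s1.png')
z=lambda im,x,y,w,h,W,H:cv2.resize(im[y:y+h,x:x+w],(W,H),interpolation=cv2.INTER_CUBIC)
o=np.vstack([np.hstack([z(a,340,205,90,50,396,220),z(a,170,175,100,50,400,200+20)]),np.hstack([z(b,180,185,100,90,396,360),z(b,325,110,90,80,400,360)])])
cv2.imwrite('pics/z1.png',o)
for n,c,r,zz in [("blockc",219,204,0),("s1",185,200,.038),("s5",250,200,.038),("standc",381,225,0)]: print(n,atz("top",c,r,zz))
print(atz("scene",372,160,0),atz("scene",236,238,0),atz("scene",389,134,.038),atz("scene",350,163,.038))
for t in("plate_a_centre","mouse","jar","beaker","stand","slot_block"):
  for cam in("top","scene"):
    get_image(cam)
    print(t,cam,[(np.round(r["extent"],1),round(r["score"],2)) for r in search_frame(t,cam)][:7])
```

```text
blockc [0.5433 0.2095 0.    ]
s1 [0.5513 0.2871 0.038 ]
s5 [0.5468 0.1206 0.038 ]
standc [ 0.4759 -0.2194  0.    ]
[0.5598 0.1985 0.    ] [ 0.4666 -0.2189  0.    ] [0.5552 0.2786 0.038 ] [0.5413 0.1199 0.038 ]
plate_a_centre top [(array([358.8, 233. ,  10.5,  16.6]), 0.75), (array([222.3, 200.8,  89.2,  26.6]), 0.27)]
plate_a_centre scene [(array([250.5, 210.9,  18.6,  32.9]), 0.74), (array([333.8, 283.8,  31.1,  42.8]), 0.28)]
mouse top []
mouse scene [(array([370.4, 240.1,  43.3,  34.2]), 0.56), (array([370.9, 154.6,  65. ,  56.1]), 0.47)]
jar top [(array([294.5, 260.9,  20.7,  20.7]), 0.92)]
jar scene [(array([284.4, 163.2,  19.6,  28.5]), 0.82), (array([210.7, 247.5,  19.2,  32.7]), 0.28), (array([231.9, 226.4,  24.1,  32.8]), 0.22)]
beaker top [(array([369.5, 125. ,  25.8,  33.7]), 0.8)]
beaker scene [(array([332.7, 285.4,  36.8,  46.7]), 0.91), (array([369.4, 156.2,  72.6,  60.2]), 0.33)]
stand top [(array([381.4, 229.5,  69.1,  32.8]), 0.94)]
stand scene [(array([233.9, 244.4,  80.5,  60.9]), 0.58)]
slot_block top [(array([222.4, 201.7,  88.5,  28.2]), 0.68)]
slot_block scene [(array([370.8, 155.9,  72.6,  62.5]), 0.96)]
```

View pics/z1.png

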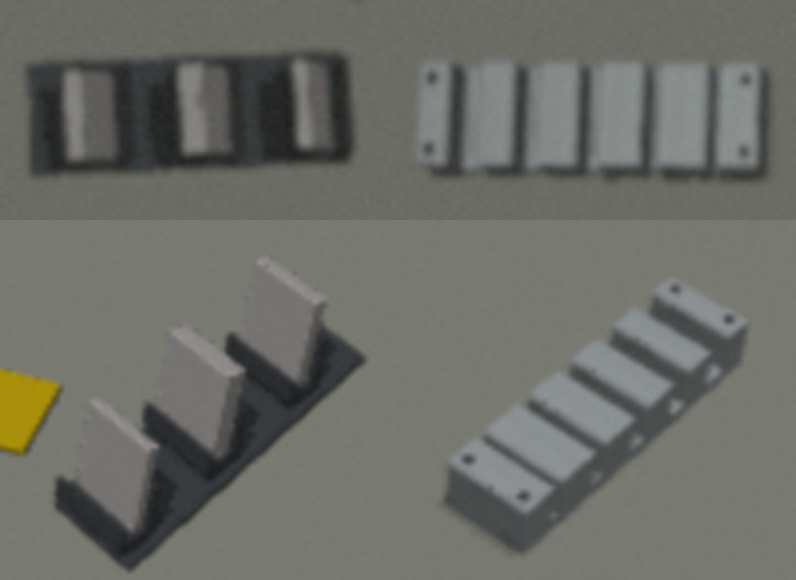

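```bash
cat > fit.py <<'E'
from h import *
from scipy.optimize import minimize
import itertools
np.set_printoptions(precision=4,suppress=True)
I={"top":cv2.cvtColor(cv2.imread('pics/t1.png'),6).astype(np.float32),"scene":cv2.cvtColor(cv2.imread('pics/s1.png'),6).astype(np.float32)}
S=8
def frame(p):
    c,s=np.cos(p[2]),np.sin(p[2]); return lambda P:np.asarray(P,float)@np.array([[c,s,0],[-s,c,0],[0,0,1]])+[p[0],p[1],0]
def box(x0,x1,y0,y1,z0,z1): return np.array(list(itertools.product((x0,x1),(y0,y1),(z0,z1))))
def draw(cam,win,polys):
    x,y,w,h=win; m=np.zeros((h*S,w*S),np.uint8)
    lay=[]
    for P in polys:
        q=((proj(cam,P)-[x,y]+.5)*S-.5)
        q=cv2.convexHull(q.astype(np.float32))
        l=np.zeros_like(m); cv2.fillConvexPoly(l,np.round(q*16).astype(np.int32),1,cv2.LINE_8,4); lay.append(cv2.GaussianBlur(cv2.resize(l.astype(np.float32),(w,h),interpolation=cv2.INTER_AREA),(0,0),.6))
    return lay
def resid(cam,win,layers):
    x,y,w,h=win; im=I[cam][y:y+h,x:x+w].ravel()
    A=np.stack([l.ravel() for l in layers]+[np.ones(w*h)],1)
    s,*_=np.linalg.lstsq(A,im,rcond=None); return ((A@s-im)**2).sum()/((im-im.mean())**2).sum()
W=[.0176,.0146,.0116,.0086,.0056]
def block(p,cams=("top","scene")):
    f=frame(p); e=0; edges=[.11]
    for k in range(5): edges+=[.08-.04*k+W[k]/2,.08-.04*k-W[k]/2]
    edges+=[-.11]
    for cam in cams:
        win=(165,175,110,50) if cam=="top" else (320,110,100,85)
        full=f(box(-.03,.03,-.11,.11,0,.038)); ribs=[f(box(-.03,.03,edges[2*i+1],edges[2*i],.038,.038)) for i in range(6)]
        L=draw(cam,win,[full]+ribs); e+=resid(cam,win,[L[0],np.sum(L[1:],0)])
    return e
def stand(p,T,cams=("top","scene")):
    f=frame(p); e=0; a=.4363; u=np.array([0,np.sin(a),np.cos(a)]);n=np.array([0,np.cos(a),-np.sin(a)])
    for cam in cams:
        win=(335,205,95,50) if cam=="top" else (180,185,100,95)
        F=f(box(-.033,.033,-.095,.095,0,.004)); pl=[];tp=[];br=[]
        for k in range(3):
            r=np.array([0,.065*(1-k)+p[3],p[4]])  # rear face bottom
            B=[r+[sx,0,0]+n*d+u*h for sx in(-.025,.025) for d in(0,-T[k]) for h in(0,.06)]
            pl.append(f(B)); tp.append(f([r+[sx,0,0]+n*d+u*.06 for sx in(-.025,.025) for d in(0,-T[k])]))
            br.append(f([r+[sx,0,0]+u*h+n*d for sx in(-.033,.033) for d in(0,.006) for h in(-.005,.032)]))
        L=draw(cam,win,[F]+pl+tp+br); pm=np.sum(L[1:4],0);tm=np.sum(L[4:7],0)
        dk=np.clip(L[0]+np.sum(L[7:],0),0,1)*(1-pm)
        e+=resid(cam,win,[dk,pm-tm,tm])
    return e
def opt(fn,x0,st):
    x0=np.array(x0,float); sim=[x0]+[x0+np.eye(len(x0))[i]*st[i] for i in range(len(x0))]
    return minimize(fn,x0,method='Nelder-Mead',options=dict(initial_simplex=sim,xatol=1e-4,fatol=1e-6,maxfev=350))
if __name__=="__main__":
    for y0 in(0,np.pi):
        for cams in(("top","scene"),("top",),("scene",)):
            r=opt(lambda p:block(p,cams),[.548,.204,y0],[.005,.005,.03]);print("block",cams,r.x,r.fun)
    for T in itertools.permutations((.007,.010,.013)):
        r=opt(lambda p:stand(p,T),[.47,-.219,0,.006,.012],[.005,.005,.03,.004,.004]);print(T,r.x,r.fun)
E
time python3 fit.py
```

```text
block ('top', 'scene') [ 0.5475  0.2048 -0.0346] 0.34479215228270677
block ('top',) [ 0.5468  0.2055 -0.0264] 0.23666101139565698Traceback (most recent call last):
  File "fit.py", line 52, in <module>
    r=opt(lambda p:block(p,cams),[.548,.204,y0],[.005,.005,.03]);print("block",cams,r.x,r.fun)
  File "fit.py", line 48, in opt
    return minimize(fn,x0,method='Nelder-Mead',options=dict(initial_simplex=sim,xatol=1e-4,fatol=1e-6,maxfev=350))
    res = _minimize_neldermead(fun, x0, args, callback, bounds=bounds,
                               **options)
    fsim[j] = func(sim[j])
              ~~~~^^^^^^^^
    fx = function(np.copy(x), *(wrapper_args + args))
  File "fit.py", line 52, in <lambda>
    r=opt(lambda p:block(p,cams),[.548,.204,y0],[.005,.005,.03]);print("block",cams,r.x,r.fun)
                   ~~~~~^^^^^^^^
  File "fit.py", line 30, in block
    L=draw(cam,win,[full]+ribs); e+=resid(cam,win,[L[0],np.sum(L[1:],0)])
  File "fit.py", line 14, in draw
    q=((proj(cam,P)-[x,y]+.5)*S-.5)
        ~~~~^^^^^^^
  File "h.py", line 6, in proj
    c=camera_info(n); T=np.array(c["camera_from_world"]);K=np.array(c["mtx"])
ValueError: time passes only in moves, steps and waits

real	0m5.426s
user	0m4.045s
sys	0m0.405s
```

Cache the calibration instead of calling it repeatedly.

```bash
python3 - <<'E'
from station import *
import pickle
pickle.dump({n:camera_info(n) for n in("top","scene")},open('cal.pkl','wb'))
print(sense()["time"])
E
sed -i 's/^import numpy as np, cv2/import numpy as np, cv2, pickle, os\nCAL=pickle.load(open("cal.pkl","rb"))/; s/c=camera_info(n)/c=CAL[n]/' h.py
time python3 fit.py
```

```text
1.8
block ('top', 'scene') [ 0.5475  0.2048 -0.0346] 0.34479215228270677
block ('top',) [ 0.5468  0.2055 -0.0264] 0.23666101139565698
block ('scene',) [ 0.5479  0.2039 -0.0367] 0.07895228320678613
block ('top', 'scene') [0.5478 0.2053 3.107 ] 0.7481705393284603
block ('top',) [0.5472 0.2061 3.1065] 0.41863469276632
block ('scene',) [0.5478 0.2042 3.1071] 0.30006859722209606
(0.007, 0.01, 0.013) [ 0.4614 -0.222   0.012  -0.0092  0.0197] 0.21720173739087278
(0.007, 0.013, 0.01) [ 0.4615 -0.2221  0.0124 -0.0088  0.0197] 0.17808429727761188
(0.01, 0.007, 0.013) [ 0.4615 -0.2225  0.0154 -0.0078  0.0232] 0.24644059442935534
(0.01, 0.013, 0.007) [ 0.4614 -0.2219  0.0123 -0.0094  0.0182] 0.14687474141855336
(0.013, 0.007, 0.01) [ 0.4615 -0.2219  0.0084 -0.0092  0.018 ] 0.20608774834130705
(0.013, 0.01, 0.007) [ 0.4614 -0.2219  0.011  -0.0091  0.0188] 0.1652455359102632
real	0m23.661s
user	0m20.995s
sys	0m3.209s
```

>>> jog_arm:
  plan:
    - {"fingers": -0.06,"tx": 0.586,"ty": 1,"tz": 0,"yaw": -0.228}
    - {"fingers": -0.06,"tx": 0.586,"ty": 1,"tz": 0,"yaw": -0.228}
    - {"fingers": -0.06,"tx": 0.586,"ty": 1,"tz": 0,"yaw": -0.228}
    - {"fingers": -0.06,"tx": 0.586,"ty": 1,"tz": 0,"yaw": -0.228}
    - {"fingers": -0.06,"tx": 0.586,"ty": 1,"tz": 0,"yaw": -0.228}
    - {"fingers": -0.06,"tx": 0.586,"ty": 1,"tz": 0,"yaw": -0.228}
    - {"fingers": -0.06,"tx": 0.586,"ty": 1,"tz": 0,"yaw": -0.228}

```text
time: 2.5
tcp_pos: [0.3177, -0.3989, 0.2316]
eef_rot: [-0.001, 1.0, 0.01, 0.001]
ft_force: [0.7, -0.2, -0.2]
width: 0.0403
```

>>> jog_arm:
  plan:
    - {"fingers": -0.06,"tx": 0.586,"ty": 1,"tz": 0,"yaw": 0}
    - {"fingers": -0.06,"tx": 0.586,"ty": 1,"tz": 0,"yaw": 0}
    - {"fingers": -0.06,"tx": 0.586,"ty": 1,"tz": 0,"yaw": 0}
    - {"fingers": -0.06,"tx": 0.586,"ty": 1,"tz": 0,"yaw": 0}
    - {"fingers": -0.06,"tx": 0.586,"ty": 1,"tz": -0.48,"yaw": 0}
    - {"fingers": -0.06,"tx": 0.586,"ty": 1,"tz": -0.48,"yaw": 0}
    - {"fingers": -0.06,"tx": 0.586,"ty": 1,"tz": -0.48,"yaw": 0}
    - {"fingers": -0.06,"tx": 0.586,"ty": 1,"tz": -0.48,"yaw": 0}
    - {"fingers": -0.06,"tx": 0.586,"ty": 1,"tz": -0.48,"yaw": 0}
    - {"fingers": -0.06,"tx": 0.586,"ty": 1,"tz": -0.48,"yaw": 0}

```text
time: 3.5
tcp_pos: [0.4607, -0.1554, 0.1121]
eef_rot: [0.0, 1.0, 0.005, 0.001]
ft_force: [0.3, -1.0, -0.0]
width: 0.04
```

Run:
```python
from h import *
np.set_printoptions(precision=4,suppress=True)
a=snap("top","t2.png");b=snap("scene","s2.png")
z=lambda im,x,y,w,h,W,H:cv2.resize(im[y:y+h,x:x+w,::-1],(W,H),interpolation=cv2.INTER_CUBIC)
cv2.imwrite('pics/z2.png',np.hstack([z(a,330,180,100,100,400,400),z(b,190,140,100,100,400,400)]))
s=sense();print(s["tcp_pos"],s["eef_rot"],proj("scene",s["tcp_pos"]),proj("top",s["tcp_pos"]))
```

```text
[ 0.4608 -0.1554  0.1125] [0.0005 1.     0.005  0.001 ] [[247.5621 190.7367]] [[362.1061 229.1351]]
```

View pics/z2.png

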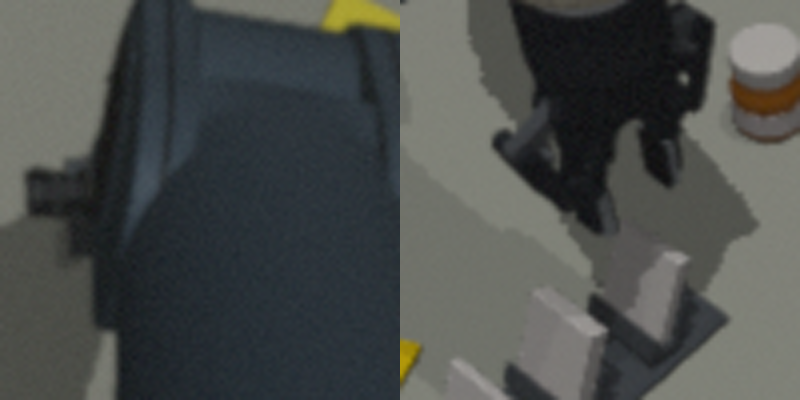

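>>> jog_arm:
  plan:
    - {"fingers": -0.06,"tx": 0,"ty": 0.014,"tz": -0.08,"yaw": 0}
    - {"fingers": -0.06,"tx": 0,"ty": 0.014,"tz": -0.13,"yaw": 0}
    - {"fingers": -0.06,"tx": 0,"ty": 0.014,"tz": -0.17,"yaw": 0}
    - {"fingers": -0.06,"tx": 0,"ty": 0.014,"tz": -0.2,"yaw": 0}
    - {"fingers": -0.06,"tx": 0,"ty": 0.014,"tz": -0.22,"yaw": 0}
    - {"fingers": -0.06,"tx": 0,"ty": 0.014,"tz": -0.235,"yaw": 0}
    - {"fingers": -0.06,"tx": 0,"ty": 0.014,"tz": -0.24,"yaw": 0}
    - {"fingers": -0.06,"tx": 0,"ty": 0.014,"tz": -0.24,"yaw": 0}

```text
time: 4.4
tcp_pos: [0.4606, -0.1504, 0.0513]
eef_rot: [0.0, 1.0, 0.006, 0.0]
ft_force: [0.4, -0.4, 0.2]
width: 0.0399
```

>>> jog_arm:
  plan:
    - {"fingers": -0.45,"tx": 0,"ty": -0.006,"tz": 0,"yaw": 0}
    - {"fingers": -0.45,"tx": 0,"ty": -0.006,"tz": 0,"yaw": 0}
    - {"fingers": -0.45,"tx": 0,"ty": -0.006,"tz": 0,"yaw": 0}

```text
time: 4.7
tcp_pos: [0.4606, -0.152, 0.0515]
eef_rot: [0.0, 1.0, 0.006, 0.0]
ft_force: [1.0, 0.0, -0.5]
width: 0.0238
```

>>> jog_arm:
  plan:
    - {"fingers": -1,"tx": 0,"ty": 0,"tz": 0,"yaw": 0}
    - {"fingers": -1,"tx": 0,"ty": 0,"tz": 0,"yaw": 0}
    - {"fingers": -1,"tx": 0,"ty": 0,"tz": 0,"yaw": 0}

```text
time: 5.0
tcp_pos: [0.461, -0.1534, 0.0525]
eef_rot: [0.001, 1.0, 0.005, 0.001]
ft_force: [-4.8, -4.5, 36.0]
width: 0.014
```

>>> jog_arm:
  plan:
    - {"fingers": -1,"tx": 0,"ty": 0.005,"tz": 0.014,"yaw": 0}
    - {"fingers": -1,"tx": 0,"ty": 0.01,"tz": 0.028,"yaw": 0}
    - {"fingers": -1,"tx": 0,"ty": 0.017,"tz": 0.042,"yaw": 0}
    - {"fingers": -1,"tx": 0,"ty": 0.022,"tz": 0.055,"yaw": 0}

```text
time: 5.4
tcp_pos: [0.4609, -0.1511, 0.0656]
eef_rot: [0.002, 1.0, 0.004, 0.001]
ft_force: [0.8, -17.2, -3.3]
width: 0.0122
```

>>> jog_arm:
  plan:
    - {"fingers": -1,"tx": 0,"ty": -0.01,"tz": 0.02,"yaw": 0}
    - {"fingers": -1,"tx": 0,"ty": -0.02,"tz": 0.05,"yaw": 0}
    - {"fingers": -1,"tx": 0,"ty": -0.02,"tz": 0.1,"yaw": 0}
    - {"fingers": -1,"tx": 0,"ty": -0.02,"tz": 0.2,"yaw": 0}
    - {"fingers": -1,"tx": 0,"ty": -0.02,"tz": 0.3,"yaw": 0}
    - {"fingers": -1,"tx": 0,"ty": -0.02,"tz": 0.3,"yaw": 0}

```text
time: 6.0
tcp_pos: [0.462, -0.1518, 0.1426]
eef_rot: [0.001, 1.0, 0.006, 0.002]
ft_force: [0.3, -0.5, -1.2]
width: 0.0087
```

Run:
```python
from h import *
np.set_printoptions(precision=4,suppress=True)
b=snap("scene","s3.png")
s=sense();print(s["tcp_pos"],s["eef_rot"],s["ft_force"],s["width"],proj("scene",s["tcp_pos"]))
cv2.imwrite('pics/z3.png',cv2.resize(b[110:290,170:290,::-1],(480,720//1),interpolation=cv2.INTER_CUBIC)[:600])
```

```text
[ 0.4613 -0.1516  0.1412] [0.0004 1.     0.0059 0.0014] [-0.186   0.6815 -2.1387] 0.008695447321439564 [[247.2086 181.4104]]
```

View pics/z3.png

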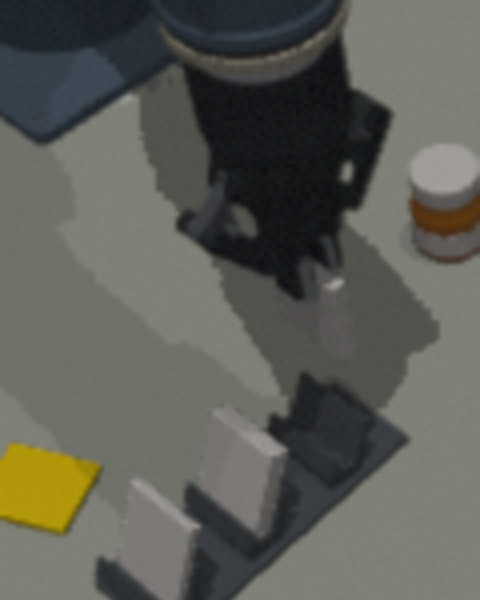

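>>> jog_arm:
  plan:
    - {"fingers": -1,"tx": 0.34,"ty": 0.3,"tz": 0,"yaw": -0.044}
    - {"fingers": -1,"tx": 0.34,"ty": 0.5,"tz": 0,"yaw": -0.044}
    - {"fingers": -1,"tx": 0.34,"ty": 0.7,"tz": 0,"yaw": -0.044}
    - {"fingers": -1,"tx": 0.34,"ty": 0.85,"tz": 0,"yaw": -0.044}
    - {"fingers": -1,"tx": 0.34,"ty": 1,"tz": 0,"yaw": -0.044}
    - {"fingers": -1,"tx": 0.34,"ty": 1,"tz": 0,"yaw": -0.044}

```text
time: 6.65
tcp_pos: [0.5447, 0.1042, 0.1387]
eef_rot: [-0.001, 1.0, -0.014, -0.001]
ft_force: [0.4, 0.1, -1.1]
width: 0.0087
```

>>> jog_arm:
  plan:
    - {"fingers": -1,"tx": 0,"ty": 0.2,"tz": 0,"yaw": 0}
    - {"fingers": -1,"tx": 0,"ty": 0.35,"tz": 0,"yaw": 0}
    - {"fingers": -1,"tx": 0,"ty": 0.42,"tz": -0.08,"yaw": 0}
    - {"fingers": -1,"tx": 0,"ty": 0.425,"tz": -0.12,"yaw": 0}
    - {"fingers": -1,"tx": 0,"ty": 0.425,"tz": -0.12,"yaw": 0}
    - {"fingers": -1,"tx": 0,"ty": 0.425,"tz": -0.12,"yaw": 0}

```text
time: 7.25
tcp_pos: [0.5454, 0.203, 0.1095]
eef_rot: [0.001, 1.0, -0.018, -0.001]
ft_force: [-0.1, -0.4, -1.2]
width: 0.0079
```

Run:
```python
from h import *
np.set_printoptions(precision=4,suppress=True)
a=snap("top","t4.png");b=snap("scene","s4.png")
s=sense();p=s["tcp_pos"];print(p,s["eef_rot"],s["ft_force"],s["width"])
o=cv2.resize(b[50:200,310:430,::-1],(480,600),interpolation=cv2.INTER_CUBIC)
f=lambda P:tuple(np.round((proj("scene",P)[0]-[310,50]+.5)*4).astype(int).tolist())
for t,c in((.007,(0,255,0)),(.010,(0,0,255))):
  for sx in(-.025,.025):
    for y in(-t/2,t/2): cv2.line(o,f(p+[sx,y,-.036]),f(p+[sx,y,-.005]),c,1)
cv2.imwrite('pics/z4.png',o)
```

```text
[0.5461 0.2033 0.1104] [ 0.0002  0.9998 -0.0181  0.0003] [ 0.3129 -0.2333 -0.7888] 0.008747097156139094
```

View pics/z4.png

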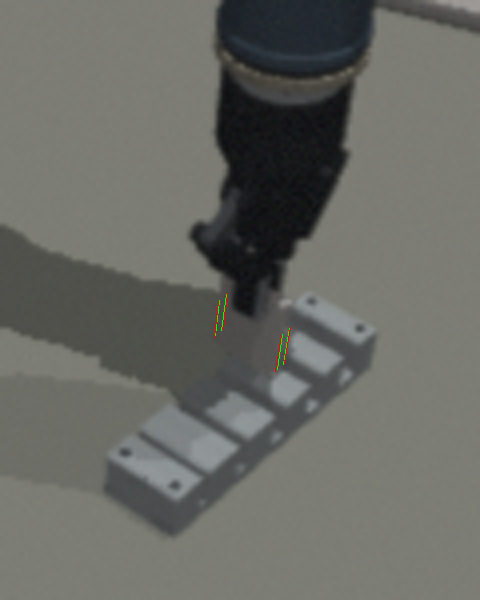

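>>> jog_arm:
  plan:
    - {"fingers": -1,"tx": 0.005,"ty": 0.005,"tz": -0.06,"yaw": 0}
    - {"fingers": -1,"tx": 0.005,"ty": 0.005,"tz": -0.11,"yaw": 0}
    - {"fingers": -1,"tx": 0.005,"ty": 0.005,"tz": -0.14,"yaw": 0}
    - {"fingers": -1,"tx": 0.005,"ty": 0.005,"tz": -0.155,"yaw": 0}
    - {"fingers": -1,"tx": 0.005,"ty": 0.005,"tz": -0.17,"yaw": 0}

```text
time: 7.85
tcp_pos: [0.5469, 0.2061, 0.0675]
eef_rot: [-0.0, 1.0, -0.017, 0.0]
ft_force: [-0.4, 2.4, 3.3]
width: 0.0087
```

>>> jog_arm:
  plan:
    - {"fingers": -1,"tx": 0,"ty": -0.002,"tz": -0.01,"yaw": 0}
    - {"fingers": -1,"tx": 0,"ty": -0.002,"tz": -0.016,"yaw": 0}
    - {"fingers": -1,"tx": 0,"ty": -0.002,"tz": -0.02,"yaw": 0}

```text
time: 8.15
tcp_pos: [0.5473, 0.2062, 0.063]
eef_rot: [-0.0, 1.0, -0.017, 0.001]
ft_force: [-0.4, 2.2, 1.9]
width: 0.0085
```

>>> jog_arm:
  plan:
    - {"fingers": -1,"tx": 0,"ty": 0,"tz": -0.008,"yaw": 0}
    - {"fingers": -1,"tx": 0,"ty": 0,"tz": -0.016,"yaw": 0}

```text
time: 8.35
tcp_pos: [0.5472, 0.2062, 0.0587]
eef_rot: [-0.0, 1.0, -0.017, 0.001]
ft_force: [0.9, 2.8, 2.7]
width: 0.0082
```

>>> jog_arm:
  plan:
    - {"fingers": -1,"tx": 0,"ty": 0,"tz": -0.008,"yaw": 0}
    - {"fingers": -1,"tx": 0,"ty": 0,"tz": -0.016,"yaw": 0}

```text
time: 8.55
tcp_pos: [0.5468, 0.2061, 0.0544]
eef_rot: [-0.0, 1.0, -0.017, 0.0]
ft_force: [0.2, 2.7, 4.5]
width: 0.0087
```

>>> jog_arm:
  plan:
    - {"fingers": -1,"tx": 0,"ty": 0,"tz": -0.008,"yaw": 0}
    - {"fingers": -1,"tx": 0,"ty": 0,"tz": -0.014,"yaw": 0}

```text
time: 8.75
tcp_pos: [0.5469, 0.2057, 0.0518]
eef_rot: [-0.0, 1.0, -0.017, 0.0]
ft_force: [-6.2, 1.3, 34.1]
width: 0.0082
```

>>> jog_arm:
  plan:
    - {"fingers": -1,"tx": 0,"ty": 0,"tz": -0.008,"yaw": 0}
    - {"fingers": -1,"tx": 0,"ty": 0,"tz": -0.014,"yaw": 0}

```text
time: 8.95
tcp_pos: [0.5471, 0.2059, 0.0517]
eef_rot: [-0.001, 1.0, -0.017, 0.001]
ft_force: [-17.7, -2.4, 73.7]
width: 0.0086
```

>>> jog_arm:
  plan:
    - {"fingers": -1,"tx": 0,"ty": 0,"tz": 0.016,"yaw": 0}
    - {"fingers": -1,"tx": 0,"ty": 0.008,"tz": 0.016,"yaw": 0}
    - {"fingers": -1,"tx": 0,"ty": 0.008,"tz": 0.016,"yaw": 0}

```text
time: 9.25
tcp_pos: [0.5469, 0.2059, 0.0519]
eef_rot: [0.001, 1.0, -0.018, -0.0]
ft_force: [-2.8, -2.5, 13.7]
width: 0.0085
```

>>> jog_arm:
  plan:
    - {"fingers": -1,"tx": 0,"ty": -0.008,"tz": 0,"yaw": 0}
    - {"fingers": -1,"tx": 0,"ty": -0.016,"tz": 0,"yaw": 0}
    - {"fingers": -1,"tx": 0,"ty": -0.016,"tz": 0,"yaw": 0}

```text
time: 9.55
tcp_pos: [0.5469, 0.2053, 0.0519]
eef_rot: [-0.001, 1.0, -0.017, 0.0]
ft_force: [-1.6, 7.1, 9.3]
width: 0.0086
```

>>> jog_arm:
  plan:
    - {"fingers": -1,"tx": 0,"ty": 0,"tz": 0.012,"yaw": 0}
    - {"fingers": -1,"tx": 0,"ty": -0.008,"tz": 0.012,"yaw": 0}
    - {"fingers": -1,"tx": 0,"ty": -0.008,"tz": 0.012,"yaw": 0}

```text
time: 9.85
tcp_pos: [0.5466, 0.204, 0.0543]
eef_rot: [-0.001, 1.0, -0.016, 0.0]
ft_force: [-1.0, 9.9, 3.7]
width: 0.0085
```

>>> jog_arm:
  plan:
    - {"fingers": -1,"tx": 0,"ty": 0.01,"tz": 0,"yaw": 0}
    - {"fingers": -1,"tx": 0,"ty": 0.024,"tz": 0,"yaw": 0}
    - {"fingers": -1,"tx": 0,"ty": 0.024,"tz": 0,"yaw": 0}

```text
time: 10.15
tcp_pos: [0.5466, 0.2059, 0.0539]
eef_rot: [0.001, 1.0, -0.018, -0.001]
ft_force: [0.6, -2.0, 1.8]
width: 0.0085
```

>>> jog_arm:
  plan:
    - {"fingers": -1,"tx": 0,"ty": -0.012,"tz": -0.01,"yaw": 0}
    - {"fingers": -1,"tx": 0,"ty": -0.012,"tz": -0.018,"yaw": 0}
    - {"fingers": -1,"tx": 0,"ty": -0.012,"tz": -0.018,"yaw": 0}

```text
time: 10.45
tcp_pos: [0.5468, 0.2057, 0.0519]
eef_rot: [-0.001, 1.0, -0.017, 0.001]
ft_force: [-6.5, 2.5, 27.3]
width: 0.0084
```

>>> jog_arm:
  plan:
    - {"fingers": -0.45,"tx": 0,"ty": 0,"tz": 0.006,"yaw": 0}
    - {"fingers": -0.45,"tx": 0,"ty": 0,"tz": 0.006,"yaw": 0}
    - {"fingers": -0.45,"tx": 0,"ty": 0,"tz": 0.006,"yaw": 0}
    - {"fingers": -0.45,"tx": 0,"ty": 0,"tz": 0.006,"yaw": 0}
    - {"fingers": -0.45,"tx": 0,"ty": 0,"tz": 0.1,"yaw": 0}
    - {"fingers": -0.45,"tx": 0,"ty": 0,"tz": 0.2,"yaw": 0}
    - {"fingers": -0.45,"tx": 0,"ty": 0,"tz": 0.28,"yaw": 0}
    - {"fingers": -0.45,"tx": 0,"ty": 0,"tz": 0.28,"yaw": 0}

```text
time: 11.25
tcp_pos: [0.5482, 0.205, 0.1223]
eef_rot: [-0.001, 1.0, -0.017, 0.002]
ft_force: [0.0, -0.1, 0.3]
width: 0.0236
```

```bash
cat > chk.py <<'E'
from fit import *
import sys
b=snap("scene",sys.argv[1]+".png"); s=sense(); print(s["tcp_pos"],s["ft_force"],s["width"])
f=frame([.5476,.205,-.034]); o=cv2.resize(b[70:200,310:430,::-1],(552,598),interpolation=cv2.INTER_CUBIC)
for k,t in((1,.013),(2,.010),(3,.007)):
  if str(k+1) in sys.argv[2]:
    for sx in(-.025,.025):
        for sy in(-t/2,t/2):
            q=[tuple(np.round((proj("scene",f([[sx,.08-.04*k+sy,z]]))[0]-[310,70]+.5)*4.6).astype(int).tolist()) for z in(.05,.07)]
            cv2.line(o,q[0],q[1],(0,0,255),1)
cv2.imwrite('pics/'+sys.argv[1]+'z.png',o)
E
python3 chk.py c1 3
```

```text
[0.5474 0.2047 0.1209] [ 0.0403  0.0424 -0.9361] 0.023421058062378125
```

View pics/c1z.png

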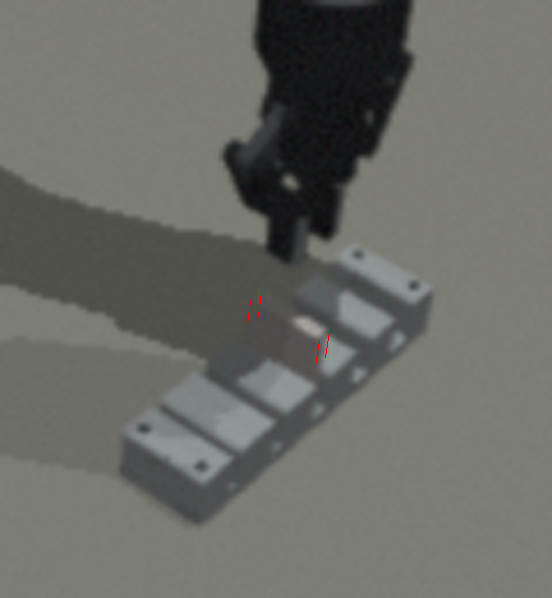

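>>> jog_arm:
  plan:
    - {"fingers": -0.06,"tx": -0.05,"ty": -0.2,"tz": 0.05,"yaw": 0.044}
    - {"fingers": -0.06,"tx": -0.1,"ty": -0.4,"tz": 0.05,"yaw": 0.044}
    - {"fingers": -0.06,"tx": -0.2,"ty": -0.6,"tz": 0.05,"yaw": 0.044}
    - {"fingers": -0.06,"tx": -0.25,"ty": -0.8,"tz": 0.05,"yaw": 0.044}
    - {"fingers": -0.06,"tx": -0.344,"ty": -1,"tz": 0.05,"yaw": 0.044}
    - {"fingers": -0.06,"tx": -0.344,"ty": -1,"tz": 0.05,"yaw": 0.044}

```text
time: 11.9
tcp_pos: [0.4573, -0.0503, 0.1314]
eef_rot: [0.001, 1.0, 0.003, -0.002]
ft_force: [0.6, -0.2, -0.0]
width: 0.0404
```

>>> jog_arm:
  plan:
    - {"fingers": -0.06,"tx": 0,"ty": -0.2,"tz": 0,"yaw": 0}
    - {"fingers": -0.06,"tx": 0,"ty": -0.4,"tz": 0,"yaw": 0}
    - {"fingers": -0.06,"tx": 0,"ty": -0.6,"tz": 0,"yaw": 0}
    - {"fingers": -0.06,"tx": 0,"ty": -0.69,"tz": 0,"yaw": 0}
    - {"fingers": -0.06,"tx": 0,"ty": -0.69,"tz": -0.1,"yaw": 0}
    - {"fingers": -0.06,"tx": 0,"ty": -0.69,"tz": -0.1,"yaw": 0}
    - {"fingers": -0.06,"tx": 0,"ty": -0.69,"tz": -0.1,"yaw": 0}

```text
time: 12.6
tcp_pos: [0.46, -0.2171, 0.1067]
eef_rot: [-0.001, 1.0, 0.006, -0.001]
ft_force: [-0.5, -0.1, 0.6]
width: 0.0399
```

```bash
python3 chk.py c2 3; python3 -c "
import cv2,numpy as np
a=cv2.imread('pics/c2z.png');b=cv2.imread('pics/c2.png')
cv2.imwrite('pics/c2y.png',np.hstack([cv2.resize(b[100:200,330:410],(400,500),interpolation=cv2.INTER_CUBIC),cv2.resize(b[170:270,180:260],(400,500),interpolation=cv2.INTER_CUBIC)]))"
```

```text
[ 0.4606 -0.2171  0.1074] [-0.4214 -0.1715 -0.4364] 0.04047299931999627
```

View pics/c2y.png

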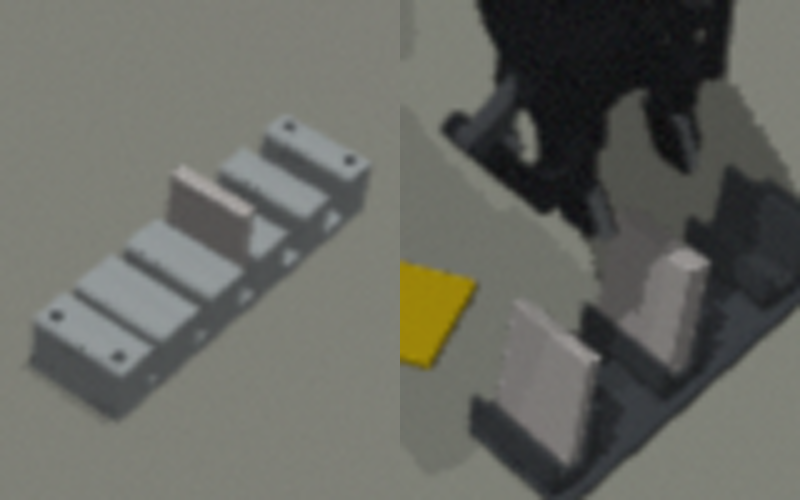

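>>> jog_arm:
  plan:
    - {"fingers": -0.06,"tx": 0.003,"ty": -0.005,"tz": -0.08,"yaw": 0}
    - {"fingers": -0.06,"tx": 0.003,"ty": -0.005,"tz": -0.14,"yaw": 0}
    - {"fingers": -0.06,"tx": 0.003,"ty": -0.005,"tz": -0.18,"yaw": 0}
    - {"fingers": -0.06,"tx": 0.003,"ty": -0.005,"tz": -0.205,"yaw": 0}
    - {"fingers": -0.06,"tx": 0.003,"ty": -0.005,"tz": -0.222,"yaw": 0}
    - {"fingers": -0.06,"tx": 0.003,"ty": -0.005,"tz": -0.222,"yaw": 0}

```text
time: 13.25
tcp_pos: [0.4616, -0.219, 0.052]
eef_rot: [-0.0, 1.0, 0.006, -0.0]
ft_force: [-0.0, -0.7, -0.0]
width: 0.0401
```

>>> jog_arm:
  plan:
    - {"fingers": -0.45,"tx": 0,"ty": 0,"tz": 0,"yaw": 0}
    - {"fingers": -0.45,"tx": 0,"ty": 0,"tz": 0,"yaw": 0}
    - {"fingers": -1,"tx": 0,"ty": 0,"tz": 0,"yaw": 0}
    - {"fingers": -1,"tx": 0,"ty": 0,"tz": 0,"yaw": 0}

```text
time: 13.65
tcp_pos: [0.4622, -0.2204, 0.0536]
eef_rot: [0.001, 1.0, 0.006, 0.001]
ft_force: [-5.4, -1.3, 35.0]
width: 0.017
```

Wider than the last (17 vs 14 mm at the same stage), consistent with 13 mm. Draw out the same way.

>>> jog_arm:
  plan:
    - {"fingers": -1,"tx": 0,"ty": 0.005,"tz": 0.014,"yaw": 0}
    - {"fingers": -1,"tx": 0,"ty": 0.01,"tz": 0.028,"yaw": 0}
    - {"fingers": -1,"tx": 0,"ty": 0.017,"tz": 0.042,"yaw": 0}
    - {"fingers": -1,"tx": 0,"ty": 0.022,"tz": 0.055,"yaw": 0}

```text
time: 14.05
tcp_pos: [0.4621, -0.2179, 0.0667]
eef_rot: [0.003, 1.0, 0.004, 0.001]
ft_force: [-0.5, -14.1, -2.2]
width: 0.0153
```

>>> jog_arm:
  plan:
    - {"fingers": -1,"tx": 0,"ty": -0.01,"tz": 0.02,"yaw": 0}
    - {"fingers": -1,"tx": 0,"ty": -0.02,"tz": 0.05,"yaw": 0}
    - {"fingers": -1,"tx": 0,"ty": -0.02,"tz": 0.1,"yaw": 0}
    - {"fingers": -1,"tx": 0,"ty": -0.02,"tz": 0.2,"yaw": 0}
    - {"fingers": -1,"tx": 0,"ty": -0.02,"tz": 0.3,"yaw": 0}
    - {"fingers": -1,"tx": 0,"ty": -0.02,"tz": 0.34,"yaw": 0}
    - {"fingers": -1,"tx": 0,"ty": -0.02,"tz": 0.34,"yaw": 0}

```text
time: 14.75
tcp_pos: [0.4622, -0.219, 0.1519]
eef_rot: [0.001, 1.0, 0.006, 0.001]
ft_force: [0.2, -0.3, -2.1]
width: 0.0119
```

>>> jog_arm:
  plan:
    - {"fingers": -1,"tx": 0.345,"ty": 0.2,"tz": 0,"yaw": -0.044}
    - {"fingers": -1,"tx": 0.345,"ty": 0.4,"tz": 0,"yaw": -0.044}
    - {"fingers": -1,"tx": 0.345,"ty": 0.6,"tz": 0,"yaw": -0.044}
    - {"fingers": -1,"tx": 0.345,"ty": 0.8,"tz": 0,"yaw": -0.044}
    - {"fingers": -1,"tx": 0.345,"ty": 1,"tz": 0,"yaw": -0.044}
    - {"fingers": -1,"tx": 0.345,"ty": 1,"tz": 0,"yaw": -0.044}

```text
time: 15.35
tcp_pos: [0.5469, 0.0357, 0.1492]
eef_rot: [-0.001, 1.0, -0.015, -0.001]
ft_force: [0.2, 0.1, -1.8]
width: 0.0116
```

>>> jog_arm:
  plan:
    - {"fingers": -1,"tx": 0,"ty": 0.2,"tz": 0,"yaw": 0}
    - {"fingers": -1,"tx": 0,"ty": 0.4,"tz": 0,"yaw": 0}
    - {"fingers": -1,"tx": 0,"ty": 0.6,"tz": 0,"yaw": 0}
    - {"fingers": -1,"tx": 0,"ty": 0.75,"tz": 0,"yaw": 0}
    - {"fingers": -1,"tx": 0,"ty": 0.855,"tz": 0,"yaw": 0}
    - {"fingers": -1,"tx": 0,"ty": 0.855,"tz": -0.1,"yaw": 0}
    - {"fingers": -1,"tx": 0,"ty": 0.855,"tz": -0.18,"yaw": 0}
    - {"fingers": -1,"tx": 0,"ty": 0.855,"tz": -0.2,"yaw": 0}
    - {"fingers": -1,"tx": 0,"ty": 0.855,"tz": -0.2,"yaw": 0}
    - {"fingers": -1,"tx": 0,"ty": 0.855,"tz": -0.2,"yaw": 0}

```text
time: 16.35
tcp_pos: [0.5481, 0.245, 0.101]
eef_rot: [-0.0, 1.0, -0.017, 0.0]
ft_force: [0.0, 0.1, -1.6]
width: 0.012
```

```bash
python3 chk.py c3 2
```

```text
[0.5483 0.2451 0.1014] [ 0.0897 -0.4028 -1.4906] 0.012055187943752677
```

View pics/c3z.png

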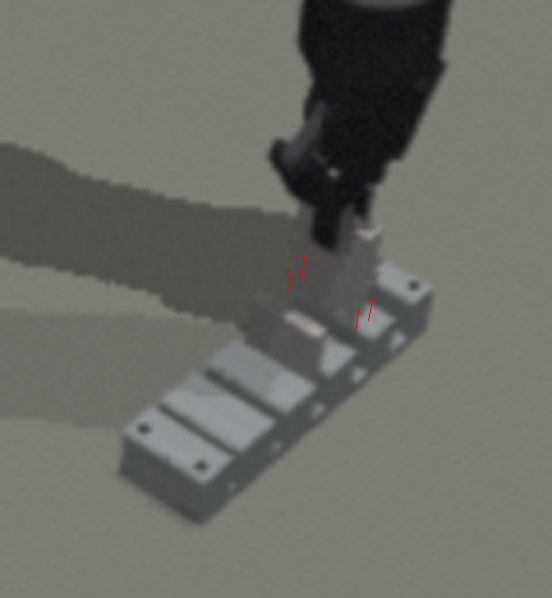

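>>> jog_arm:
  plan:
    - {"fingers": -1,"tx": 0,"ty": 0,"tz": -0.05,"yaw": 0}
    - {"fingers": -1,"tx": 0,"ty": 0,"tz": -0.08,"yaw": 0}
    - {"fingers": -1,"tx": 0,"ty": 0,"tz": -0.095,"yaw": 0}
    - {"fingers": -1,"tx": 0,"ty": 0,"tz": -0.11,"yaw": 0}
    - {"fingers": -1,"tx": 0,"ty": 0,"tz": -0.12,"yaw": 0}

```text
time: 16.9
tcp_pos: [0.5478, 0.2457, 0.0704]
eef_rot: [-0.0, 1.0, -0.017, 0.0]
ft_force: [-0.3, 2.9, 0.1]
width: 0.0115
```

>>> jog_arm:
  plan:
    - {"fingers": -1,"tx": 0,"ty": 0,"tz": -0.01,"yaw": 0}
    - {"fingers": -1,"tx": 0,"ty": 0,"tz": -0.02,"yaw": 0}

```text
time: 17.1
tcp_pos: [0.5482, 0.2464, 0.0662]
eef_rot: [-0.001, 1.0, -0.017, 0.001]
ft_force: [-0.5, 4.4, 3.8]
width: 0.0117
```

>>> jog_arm:
  plan:
    - {"fingers": -1,"tx": 0,"ty": 0,"tz": -0.01,"yaw": 0}
    - {"fingers": -1,"tx": 0,"ty": 0,"tz": -0.02,"yaw": 0}

```text
time: 17.3
tcp_pos: [0.5481, 0.2461, 0.0609]
eef_rot: [-0.001, 1.0, -0.017, 0.001]
ft_force: [0.5, 4.9, 0.4]
width: 0.0117
```

>>> jog_arm:
  plan:
    - {"fingers": -1,"tx": 0,"ty": 0.002,"tz": -0.01,"yaw": 0}
    - {"fingers": -1,"tx": 0,"ty": 0.002,"tz": -0.02,"yaw": 0}
    - {"fingers": -1,"tx": 0,"ty": 0.002,"tz": -0.03,"yaw": 0}

```text
time: 17.6
tcp_pos: [0.5478, 0.2461, 0.0531]
eef_rot: [-0.0, 1.0, -0.017, 0.0]
ft_force: [-0.3, 5.7, 3.1]
width: 0.012
```

>>> jog_arm:
  plan:
    - {"fingers": -1,"tx": 0,"ty": 0,"tz": -0.008,"yaw": 0}
    - {"fingers": -1,"tx": 0,"ty": 0,"tz": -0.014,"yaw": 0}

```text
time: 17.8
tcp_pos: [0.548, 0.2457, 0.0522]
eef_rot: [-0.0, 1.0, -0.017, 0.001]
ft_force: [-10.4, -0.3, 48.9]
width: 0.0113
```

>>> jog_arm:
  plan:
    - {"fingers": -0.4,"tx": 0,"ty": 0,"tz": 0.012,"yaw": 0}
    - {"fingers": -0.4,"tx": 0,"ty": 0,"tz": 0.012,"yaw": 0}
    - {"fingers": -0.4,"tx": 0,"ty": 0,"tz": 0.012,"yaw": 0}
    - {"fingers": -0.4,"tx": 0,"ty": 0,"tz": 0.012,"yaw": 0}
    - {"fingers": -0.4,"tx": 0,"ty": 0,"tz": 0.1,"yaw": 0}
    - {"fingers": -0.4,"tx": 0,"ty": 0,"tz": 0.2,"yaw": 0}
    - {"fingers": -0.4,"tx": 0,"ty": 0,"tz": 0.32,"yaw": 0}
    - {"fingers": -0.4,"tx": 0,"ty": 0,"tz": 0.32,"yaw": 0}

```text
time: 18.6
tcp_pos: [0.5497, 0.2462, 0.1331]
eef_rot: [-0.001, 1.0, -0.017, 0.002]
ft_force: [0.4, 1.0, 0.1]
width: 0.0256
```

>>> jog_arm:
  plan:
    - {"fingers": -0.06,"tx": -0.05,"ty": -0.2,"tz": 0,"yaw": 0.044}
    - {"fingers": -0.06,"tx": -0.1,"ty": -0.4,"tz": 0,"yaw": 0.044}
    - {"fingers": -0.06,"tx": -0.2,"ty": -0.6,"tz": 0,"yaw": 0.044}
    - {"fingers": -0.06,"tx": -0.25,"ty": -0.8,"tz": 0,"yaw": 0.044}
    - {"fingers": -0.06,"tx": -0.344,"ty": -1,"tz": 0,"yaw": 0.044}
    - {"fingers": -0.06,"tx": -0.344,"ty": -1,"tz": 0,"yaw": 0.044}

```text
time: 19.2
tcp_pos: [0.4586, -0.0096, 0.1291]
eef_rot: [0.001, 1.0, 0.003, -0.002]
ft_force: [0.1, -0.2, -1.2]
width: 0.0407
```

>>> jog_arm:
  plan:
    - {"fingers": -0.06,"tx": 0,"ty": -0.2,"tz": 0,"yaw": 0}
    - {"fingers": -0.06,"tx": 0,"ty": -0.4,"tz": 0,"yaw": 0}
    - {"fingers": -0.06,"tx": 0,"ty": -0.6,"tz": 0,"yaw": 0}
    - {"fingers": -0.06,"tx": 0,"ty": -0.8,"tz": 0,"yaw": 0}
    - {"fingers": -0.06,"tx": 0,"ty": -1,"tz": 0,"yaw": 0}
    - {"fingers": -0.06,"tx": 0,"ty": -1,"tz": -0.08,"yaw": 0}
    - {"fingers": -0.06,"tx": 0,"ty": -1,"tz": -0.08,"yaw": 0}
    - {"fingers": -0.06,"tx": 0,"ty": -1,"tz": -0.08,"yaw": 0}

```text
time: 20.0
tcp_pos: [0.4615, -0.253, 0.1092]
eef_rot: [-0.001, 1.0, 0.007, -0.001]
ft_force: [0.4, 0.4, 0.6]
width: 0.0402
```

```bash
python3 chk.py c4 2; python3 -c "
import cv2,numpy as np
b=cv2.imread('pics/c4.png')
cv2.imwrite('pics/c4y.png',np.hstack([cv2.resize(b[100:200,330:410],(400,500),interpolation=cv2.INTER_CUBIC),cv2.resize(b[180:280,170:250],(400,500),interpolation=cv2.INTER_CUBIC)]))"
```

```text
[ 0.462  -0.2528  0.1098] [-0.599   0.1535 -0.6817] 0.03998350515203434
```

View pics/c4y.png

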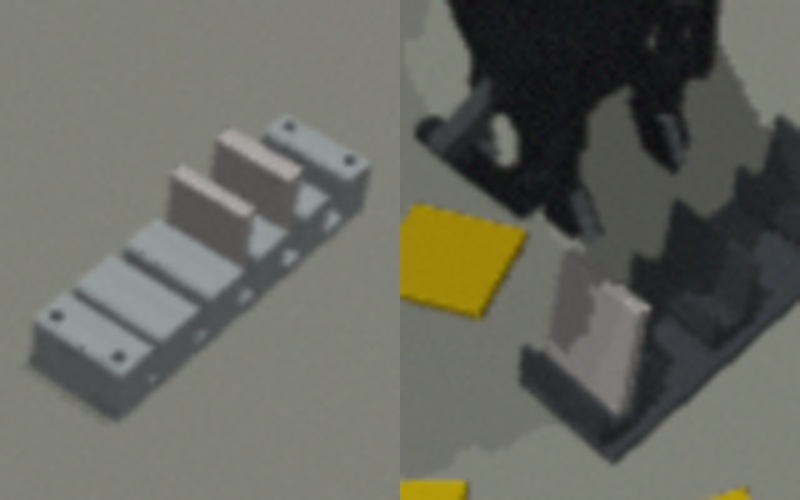

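>>> jog_arm:
  plan:
    - {"fingers": -0.06,"tx": 0,"ty": -0.109,"tz": 0,"yaw": 0}
    - {"fingers": -0.06,"tx": 0,"ty": -0.109,"tz": 0,"yaw": 0}
    - {"fingers": -0.06,"tx": 0,"ty": -0.109,"tz": -0.08,"yaw": 0}
    - {"fingers": -0.06,"tx": 0,"ty": -0.109,"tz": -0.14,"yaw": 0}
    - {"fingers": -0.06,"tx": 0,"ty": -0.109,"tz": -0.18,"yaw": 0}
    - {"fingers": -0.06,"tx": 0,"ty": -0.109,"tz": -0.21,"yaw": 0}
    - {"fingers": -0.06,"tx": 0,"ty": -0.109,"tz": -0.23,"yaw": 0}
    - {"fingers": -0.06,"tx": 0,"ty": -0.109,"tz": -0.23,"yaw": 0}

```text
time: 20.85
tcp_pos: [0.4618, -0.2813, 0.0521]
eef_rot: [-0.0, 1.0, 0.006, -0.0]
ft_force: [-0.7, 0.5, -0.3]
width: 0.0403
```

>>> jog_arm:
  plan:
    - {"fingers": -0.45,"tx": 0,"ty": 0,"tz": 0,"yaw": 0}
    - {"fingers": -0.45,"tx": 0,"ty": 0,"tz": 0,"yaw": 0}
    - {"fingers": -1,"tx": 0,"ty": 0,"tz": 0,"yaw": 0}
    - {"fingers": -1,"tx": 0,"ty": 0,"tz": 0,"yaw": 0}

```text
time: 21.25
tcp_pos: [0.4625, -0.2844, 0.054]
eef_rot: [0.002, 1.0, 0.005, 0.001]
ft_force: [-5.1, -7.8, 31.8]
width: 0.0095
```

>>> jog_arm:
  plan:
    - {"fingers": -1,"tx": 0,"ty": 0.0,"tz": 0.014,"yaw": 0}
    - {"fingers": -1,"tx": 0,"ty": 0.006,"tz": 0.028,"yaw": 0}
    - {"fingers": -1,"tx": 0,"ty": 0.012,"tz": 0.042,"yaw": 0}
    - {"fingers": -1,"tx": 0,"ty": 0.016,"tz": 0.055,"yaw": 0}

```text
time: 21.65
tcp_pos: [0.4625, -0.2831, 0.0673]
eef_rot: [0.003, 1.0, 0.004, 0.002]
ft_force: [0.1, -16.2, -2.9]
width: 0.0078
```

>>> jog_arm:
  plan:
    - {"fingers": -1,"tx": 0,"ty": -0.01,"tz": 0.02,"yaw": 0}
    - {"fingers": -1,"tx": 0,"ty": -0.02,"tz": 0.05,"yaw": 0}
    - {"fingers": -1,"tx": 0,"ty": -0.02,"tz": 0.1,"yaw": 0}
    - {"fingers": -1,"tx": 0,"ty": -0.02,"tz": 0.2,"yaw": 0}
    - {"fingers": -1,"tx": 0,"ty": -0.02,"tz": 0.3,"yaw": 0}
    - {"fingers": -1,"tx": 0,"ty": -0.02,"tz": 0.34,"yaw": 0}
    - {"fingers": -1,"tx": 0,"ty": -0.02,"tz": 0.34,"yaw": 0}

```text
time: 22.35
tcp_pos: [0.4625, -0.2827, 0.1524]
eef_rot: [0.001, 1.0, 0.006, 0.001]
ft_force: [0.1, 0.3, -1.1]
width: 0.0057
```

>>> jog_arm:
  plan:
    - {"fingers": -1,"tx": 0.334,"ty": 0.2,"tz": 0,"yaw": -0.044}
    - {"fingers": -1,"tx": 0.334,"ty": 0.4,"tz": 0,"yaw": -0.044}
    - {"fingers": -1,"tx": 0.334,"ty": 0.6,"tz": 0,"yaw": -0.044}
    - {"fingers": -1,"tx": 0.334,"ty": 0.8,"tz": 0,"yaw": -0.044}
    - {"fingers": -1,"tx": 0.334,"ty": 1,"tz": 0,"yaw": -0.044}
    - {"fingers": -1,"tx": 0.334,"ty": 1,"tz": 0,"yaw": -0.044}

```text
time: 22.95
tcp_pos: [0.5445, -0.028, 0.1496]
eef_rot: [-0.001, 1.0, -0.015, -0.001]
ft_force: [-0.5, -0.6, -0.1]
width: 0.0053
```

>>> jog_arm:
  plan:
    - {"fingers": -1,"tx": 0,"ty": 0.2,"tz": 0,"yaw": 0}
    - {"fingers": -1,"tx": 0,"ty": 0.4,"tz": 0,"yaw": 0}
    - {"fingers": -1,"tx": 0,"ty": 0.6,"tz": 0,"yaw": 0}
    - {"fingers": -1,"tx": 0,"ty": 0.72,"tz": 0,"yaw": 0}
    - {"fingers": -1,"tx": 0,"ty": 0.793,"tz": 0,"yaw": 0}
    - {"fingers": -1,"tx": 0,"ty": 0.793,"tz": -0.1,"yaw": 0}
    - {"fingers": -1,"tx": 0,"ty": 0.793,"tz": -0.18,"yaw": 0}
    - {"fingers": -1,"tx": 0,"ty": 0.793,"tz": -0.2,"yaw": 0}
    - {"fingers": -1,"tx": 0,"ty": 0.793,"tz": -0.2,"yaw": 0}
    - {"fingers": -1,"tx": 0,"ty": 0.793,"tz": -0.2,"yaw": 0}

```text
time: 23.95
tcp_pos: [0.5455, 0.1655, 0.1013]
eef_rot: [-0.0, 1.0, -0.017, 0.0]
ft_force: [0.2, -0.4, -0.5]
width: 0.0057
```

>>> jog_arm:
  plan:
    - {"fingers": -1,"tx": 0,"ty": 0.002,"tz": -0.05,"yaw": 0}
    - {"fingers": -1,"tx": 0,"ty": 0.002,"tz": -0.08,"yaw": 0}
    - {"fingers": -1,"tx": 0,"ty": 0.002,"tz": -0.095,"yaw": 0}
    - {"fingers": -1,"tx": 0,"ty": 0.002,"tz": -0.11,"yaw": 0}
    - {"fingers": -1,"tx": 0,"ty": 0.002,"tz": -0.12,"yaw": 0}

```text
time: 24.45
tcp_pos: [0.5452, 0.1661, 0.0707]
eef_rot: [0.0, 1.0, -0.017, -0.0]
ft_force: [0.6, 0.4, -0.8]
width: 0.0056
```

>>> jog_arm:
  plan:
    - {"fingers": -1,"tx": 0,"ty": 0,"tz": -0.01,"yaw": 0}
    - {"fingers": -1,"tx": 0,"ty": 0,"tz": -0.02,"yaw": 0}

```text
time: 24.65
tcp_pos: [0.5456, 0.1663, 0.0662]
eef_rot: [-0.0, 1.0, -0.017, 0.0]
ft_force: [-0.8, -0.2, 10.0]
width: 0.0054
```

>>> jog_arm:
  plan:
    - {"fingers": -1,"tx": 0,"ty": 0,"tz": -0.01,"yaw": 0}
    - {"fingers": -1,"tx": 0,"ty": 0,"tz": -0.02,"yaw": 0}

```text
time: 24.85
tcp_pos: [0.5459, 0.1662, 0.0616]
eef_rot: [-0.0, 1.0, -0.017, 0.001]
ft_force: [0.3, -1.2, 5.8]
width: 0.0057
```

Ball felt at about TCP 0.066, then passed. On to the floor.

>>> jog_arm:
  plan:
    - {"fingers": -1,"tx": 0,"ty": 0,"tz": -0.01,"yaw": 0}
    - {"fingers": -1,"tx": 0,"ty": 0,"tz": -0.02,"yaw": 0}
    - {"fingers": -1,"tx": 0,"ty": 0,"tz": -0.03,"yaw": 0}

```text
time: 25.15
tcp_pos: [0.5461, 0.1661, 0.0542]
eef_rot: [-0.0, 1.0, -0.017, 0.001]
ft_force: [-0.8, -1.7, 7.9]
width: 0.0054
```

>>> jog_arm:
  plan:
    - {"fingers": -1,"tx": 0,"ty": 0,"tz": -0.008,"yaw": 0}
    - {"fingers": -1,"tx": 0,"ty": 0,"tz": -0.014,"yaw": 0}

```text
time: 25.35
tcp_pos: [0.5462, 0.166, 0.0521]
eef_rot: [-0.0, 1.0, -0.017, 0.001]
ft_force: [-6.2, -5.6, 16.0]
width: 0.0055
```

>>> jog_arm:
  plan:
    - {"fingers": -1,"tx": 0,"ty": 0,"tz": -0.008,"yaw": 0}
    - {"fingers": -1,"tx": 0,"ty": 0,"tz": -0.01,"yaw": 0}

```text
time: 25.55
tcp_pos: [0.5464, 0.1659, 0.0519]
eef_rot: [-0.0, 1.0, -0.017, 0.002]
ft_force: [-13.7, -6.1, 57.7]
width: 0.0052
```

>>> jog_arm:
  plan:
    - {"fingers": -0.5,"tx": 0,"ty": 0,"tz": 0.012,"yaw": 0}
    - {"fingers": -0.5,"tx": 0,"ty": 0,"tz": 0.012,"yaw": 0}
    - {"fingers": -0.5,"tx": 0,"ty": 0,"tz": 0.012,"yaw": 0}
    - {"fingers": -0.5,"tx": 0,"ty": 0,"tz": 0.012,"yaw": 0}
    - {"fingers": -0.5,"tx": 0,"ty": 0,"tz": 0.1,"yaw": 0}
    - {"fingers": -0.5,"tx": 0,"ty": 0,"tz": 0.2,"yaw": 0}
    - {"fingers": -0.5,"tx": 0,"ty": 0,"tz": 0.32,"yaw": 0}
    - {"fingers": -0.5,"tx": 0,"ty": 0,"tz": 0.32,"yaw": 0}

```text
time: 26.35
tcp_pos: [0.5472, 0.1668, 0.1306]
eef_rot: [-0.001, 1.0, -0.017, 0.002]
ft_force: [0.7, 0.8, 0.8]
width: 0.021
```

>>> jog_arm:
  plan:
    - {"fingers": -0.5,"tx": -0.05,"ty": -0.2,"tz": 0.1,"yaw": 0}
    - {"fingers": -0.5,"tx": -0.1,"ty": -0.4,"tz": 0.2,"yaw": 0}
    - {"fingers": -0.5,"tx": -0.2,"ty": -0.6,"tz": 0.2,"yaw": 0}
    - {"fingers": -0.5,"tx": -0.25,"ty": -0.8,"tz": 0.2,"yaw": 0}
    - {"fingers": -0.5,"tx": -0.34,"ty": -1,"tz": 0.2,"yaw": 0}
    - {"fingers": -0.5,"tx": -0.34,"ty": -1,"tz": 0.2,"yaw": 0}
    - {"fingers": -0.5,"tx": -0.34,"ty": -1,"tz": 0.2,"yaw": 0}

```text
time: 27.05
tcp_pos: [0.4582, -0.0879, 0.177]
eef_rot: [0.001, 1.0, -0.02, -0.001]
ft_force: [0.1, 0.0, -0.0]
width: 0.0215
```

```bash
python3 chk.py c5 234; python3 -c "
import cv2,numpy as np
b=cv2.imread('pics/c5.png')
a=cv2.imread('pics/c5z.png')
cv2.imwrite('pics/c5y.png',np.hstack([cv2.resize(b[100:200,330:410],(400,500),interpolation=cv2.INTER_CUBIC),cv2.resize(a[80:560,100:500],(400,500))]))
from h import *
t=cv2.imread('pics/t1.png')
print(search_frame('mouse','scene')[:1],search_frame('jar','scene')[:1],search_frame('beaker','scene')[:1])"
```

```text
[ 0.4595 -0.0856  0.1771] [ 0.7877  0.842  -0.2239] 0.02121364003296536
[{'extent': [368.2, 239.1, 46.9, 38.4], 'score': 0.83}] [{'extent': [281.8, 162.1, 20.3, 27.4], 'score': 0.84}] [{'extent': [333.2, 284.4, 39.9, 43.0], 'score': 0.58}]
```

View pics/c5y.png

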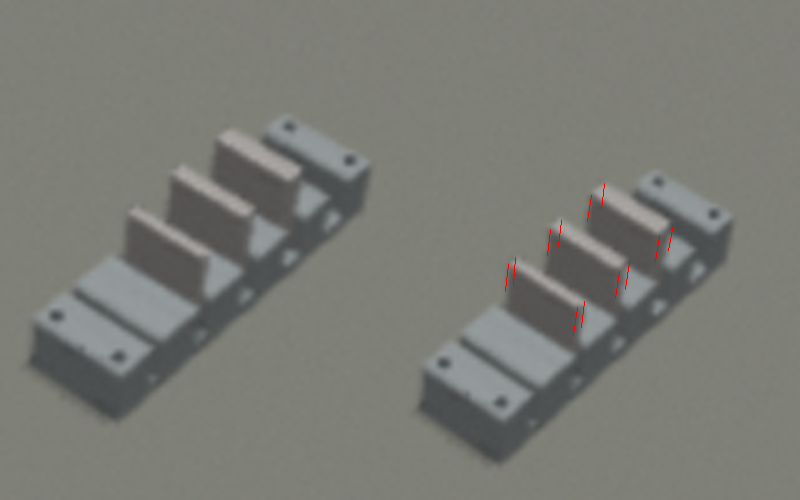

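```bash
python3 -c "
from station import *
print(finish_job())"
```

```text
the job is handed in; nothing more can be done
None
```

All three plates now stand upright in their fitting slots, and I handed the job in at about 27 s on the robot's clock, well inside the 72 s limit.

| Position in stand | Grip reading | Taken as | Slot | Force at the hard stop |
|---|---|---|---|---|
| +y end | about 8.6 mm | 10 mm | 3 | 74 N |
| middle | about 11.8 mm | 13 mm | 2 | 49 N |
| −y end | about 5.6 mm | 7 mm | 4 | 58 N |

- **Thickness:** the grip readings all came out about 1.3 mm below the true sizes. They differ by the expected 3 mm steps, and the fit of the first pictures gave the same order. The first plate's reading alone was unclear, so I moved it sideways in slot 3. It had only about 2 mm of play, which fits a 10 mm plate and not a 7 mm one.
- **Seating:** each plate came to a hard stop at the same tool height, 51.7 to 52.2 mm. The stop forces are well above the ball's 20 N at most. I felt the ball clearly only in slot 4 (about 10 N); in slots 2 and 3 the readings showed no clear peak.
- **Last picture:** all three plates stand level and equally high, about centred, in slots 2, 3 and 4. The hand was clear of them.
- **Other things:** the detector finds the mouse, jar and beaker where they were at the start, within 1 to 3 pixels. I noticed no change in the yellow look-alikes but did not measure them.

No check failed at the end.

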